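# Put the stacked protective covers on their repaired circuit boards

## Task

The four repaired boards are ready to go back into stock, and their grey protective covers lie in one stack. Take the stack apart from the top and set each cover gently, not dropped, on the board of its own size: squarely on the white printed outline, the cut-out in its end over the blue terminal block, its rim flat on the board all round. Leave all four boards covered, and do not push or knock over the solvent bottle.

Things in the scene. Friction and masses are not known exactly. Their poses are not given: they have to be found in the camera images.
- cover_large: Large cover: light-grey plastic hood 120 x 66 mm (its x, y), 26 mm high, open below, walls 2.5 mm, dark louvres on top. Cut-out at its +x end, 46 mm wide, 16 mm deep, through end wall and top. Origin: centre of its lower rim, z up. Grip across y. Bottom of the stack, on the bench.
- board_large: Large board: loose, green, 160 x 88 mm, top face 12 mm above bench; parts up to 20.5 mm above it. White outline 120 x 66 mm: place of the large cover, about 8 mm play over the parts. Blue terminal block 30 mm wide, 14 high, at the +x end, x = 52 to 74 mm. Origin: on the bench below the outline's middle, z up. Seated cover: x the same way, its origin 12 mm higher.
- cover_medium: Medium cover: light-grey plastic hood 94 x 58 mm (its x, y), 26 mm high, open below, walls 2.5 mm, dark louvres on top. Cut-out at its +x end, 38 mm wide, 16 mm deep, through end wall and top. Origin: centre of its lower rim, z up. Grip across y. In the stack on the large cover.
- board_medium: Medium board: loose, green, 134 x 80 mm, top face 12 mm above bench; parts up to 20.5 mm above it. White outline 94 x 58 mm: place of the medium cover, about 8 mm play over the parts. Blue terminal block 22 mm wide, 14 high, at the +x end, x = 39 to 61 mm. Origin: on the bench below the outline's middle, z up. Seated cover: x the same way, its origin 12 mm higher.
- cover_small: Small cover: light-grey plastic hood 72 x 50 mm (its x, y), 26 mm high, open below, walls 2.5 mm, dark louvres on top. Cut-out at its +x end, 32 mm wide, 16 mm deep, through end wall and top. Origin: centre of its lower rim, z up. Grip across y. In the stack, crosswise on the medium cover.
- board_small: Small board: loose, green, 112 x 72 mm, top face 12 mm above bench; parts up to 20.5 mm above it. White outline 72 x 50 mm: place of the small cover, about 8 mm play over the parts. Blue terminal block 16 mm wide, 14 high, at the +x end, x = 28 to 50 mm. Origin: on the bench below the outline's middle, z up. Seated cover: x the same way, its origin 12 mm higher.
- cover_mini: Mini cover: light-grey plastic hood 50 x 42 mm (its x, y), 26 mm high, open below, walls 2.5 mm, dark louvres on top. Cut-out at its +x end, 26 mm wide, 16 mm deep, through end wall and top. Origin: centre of its lower rim, z up. Grip across y. Top of the stack, on the small cover.
- board_mini: Mini board: loose, green, 90 x 64 mm, top face 12 mm above bench; parts up to 20.5 mm above it. White outline 50 x 42 mm: place of the mini cover, about 8 mm play over the parts. Blue terminal block 10 mm wide, 14 high, at the +x end, x = 17 to 39 mm. Origin: on the bench below the outline's middle, z up. Seated cover: x the same way, its origin 12 mm higher.
- bottle: Light-blue solvent dispenser bottle with a black cap, 46 mm in diameter, 81 mm high, standing among the boards; to be left alone. Origin: centre of its underside, z up.
Not all that is in view belongs to the job. Leave any pink or red look-alike of the board_mini alone.

How it is judged:
At the end, for the whole second after the job is handed in: Each cover rests flat on the board of its own size, cut-out over the terminal block: centre within 12 mm of the outline's centre, turned within 0.17 rad of it, rim on the board (origin 12 mm, +2.5/-3, above the board's origin), tilted under 0.06 rad, at rest (horizontal distance between cover_large and board_large below 0.012 m and z of cover_large in the frame of board_large between 0.009 and 0.0145 m and angle between the x axis of cover_large and the x axis of board_large, either way round below 0.17 rad and angle between each of cover_large, cover_medium, cover_small, cover_mini's own z axis and vertical below 0.06 rad and linear speed of each of cover_large, cover_medium, cover_small, cover_mini below 0.02 m/s and horizontal distance between cover_medium and board_medium below 0.012 m and z of cover_medium in the frame of board_medium between 0.009 and 0.0145 m and angle between the x axis of cover_medium and the x axis of board_medium, either way round below 0.17 rad and horizontal distance between cover_small and board_small below 0.012 m and z of cover_small in the frame of board_small between 0.009 and 0.0145 m and angle between the x axis of cover_small and the x axis of board_small, either way round below 0.17 rad and horizontal distance between cover_mini and board_mini below 0.012 m and z of cover_mini in the frame of board_mini between 0.009 and 0.0145 m and angle between the x axis of cover_mini and the x axis of board_mini, either way round below 0.17 rad); the robot touches nothing.
It fails at once if the large cover is dropped or slammed onto its board (faster than 0.5 m/s within 30 mm above its seat) (horizontal distance between cover_large and board_large below 0.03 m and z of cover_large in the frame of board_large below 0.042 m and linear speed of cover_large above 0.5 m/s).
It fails at once if the medium cover is dropped or slammed onto its board (faster than 0.5 m/s within 30 mm above its seat) (horizontal distance between cover_medium and board_medium below 0.03 m and z of cover_medium in the frame of board_medium below 0.042 m and linear speed of cover_medium above 0.5 m/s).
It fails at once if the small cover is dropped or slammed onto its board (faster than 0.5 m/s within 30 mm above its seat) (horizontal distance between cover_small and board_small below 0.03 m and z of cover_small in the frame of board_small below 0.042 m and linear speed of cover_small above 0.5 m/s).
It fails at once if the mini cover is dropped or slammed onto its board (faster than 0.5 m/s within 30 mm above its seat) (horizontal distance between cover_mini and board_mini below 0.03 m and z of cover_mini in the frame of board_mini below 0.042 m and linear speed of cover_mini above 0.5 m/s).
It fails at once if the solvent bottle is tipped (over 0.5 rad) or pushed more than 40 mm (angle between bottle's own z axis and vertical above 0.5 rad or distance of bottle from where it was at the start of the episode above 0.04 m).
It also fails if it takes over 128 s, if anything falls off the work surface, if the arm or the gripper's body presses on something with over 40 N, if the wrist force passes 120 N, or if a joint passes its speed limit or range.

## Robot

A 6-joint arm with a two-finger parallel gripper is mounted at the origin on the work surface. World frame = base frame: x ahead of the robot, y to its left, z up, the work surface at z = 0. Lengths are in m, angles in rad, forces in N, time in s.
With the tool pointing down it reaches from about 0.35 to 0.8 m from the base axis. Payload 7.3 kg.
Tool frame: the origin (TCP) lies on the mounting face of the last link; the fingertips stand 173 mm ahead of it and the grasp point (between the pads) lies 155 mm ahead of it (tcp_to_grasp is the distance from the TCP to the grasp point, in m); z points along the fingers, y is the line along which they close (so a half turn about z gives the same grasp; the last joint's range is limited). The gripper opens to 85 mm and grips with 20 to 120 N. Pads are 22 mm wide; open, the fingers measure 114 mm over their backs; the gripper's body (76 mm by 85 mm) begins 54 mm behind the grasp point. The pads swing forward as they close: fully open they stand 13 mm farther back than shut.
Start: joints at [-1.484, 0.342, 1.524, -0, 1.275, -0.146], TCP at [0.121, -0.511, 0.405] pointing down, gripper open.
Joint ranges: [-2.53, 2.53], [-0.77, 2.02], [0.04, 2.7], [-1, 4.14], [0.28, 2.66], [-3.11, 3.11]. Speed limits (rad/s): [2.57, 2.57, 3.14, 3.14, 3.14, 3.14].

## Interface

Orientations are given as a unit quaternion [x, y, z, w].
In Python, from cell import * gives the robot as it stands. Calls block until the motion is done:
- goto(position, orientation): joint-space move of the TCP to a pose.
- movel(position, velocity=0.15, frame=None): straight line of the TCP; frame=None keeps the orientation; velocity is the mean speed in m/s.
- movej(angles): joint-space move.
- grip(opening, newtons=None): finger opening in m; newtons is the grip in N (None keeps the last); returns when the fingers have stopped.
- wait(seconds).
- solve_ik(position, orientation): joint angles nearest the present ones, or None.
- capture(name): name is "side" or "top"; returns (picture, depth): 384x512x3 uint8, blue, green, red; 384x512 float32, m along the optical axis (not along the pixel's ray), 0 where there is no reading.
- calibration(name): a dict with "fx", "fy", "cx", "cy" (pixels), "k1" (the pictures are not rectified: a ray, as slopes to the right and down, at radius r is drawn at 1 + k1 r^2 times it, then the intrinsics apply), "rvec" (rotation vector, rad) and "tvec" (3), from world to camera coordinates, as OpenCV has them. Camera axes: x right, y down, z forward; pixel columns grow to the right and rows downward; lengths in m; the calibration is good to about 2 mm. A picture is of the moment at which its call begins. calibration takes no time and is no camera call.
A pose or a line that the arm cannot do raises MotionError and nothing moves.
- hand_in(): hands the job in; it is judged then, once.
Readings, each from a call of its own:
- current_clock(): time.
- current_q(): joint angles.
- current_joint_vel(): joint speeds.
- current_joint_torque(): joint torques, N m.
- current_eef_pos(): TCP position.
- current_eef_rot(): TCP orientation.
- current_wrist_force(): force on the tool from outside, world axes, zero at the start.
- current_ft_torque(): the same for the moment, N m.
- current_width(): finger opening in m.
- current_finger_force(): force on a finger pad.
Only numpy, scipy, OpenCV 4.12 (cv2) and the standard library are available. Lean on these libraries where they do the work, as an engineer would, in place of code of your own. Each camera call takes 0.05 s, during which the arm holds its last target. There are 200 camera calls.

## Working session

There is one attempt and no reset: what is moved stays moved. The work goes in short steps, each a Python script; the robot and the scene stay as the last script left them, time stands still between calls to the robot, and variables do not carry over. Pictures are saved under pics/ and viewed, at most 14 in all, crops included, and the job is handed in when it is done.

```bash
ls; mkdir -p pics
python3 - <<'E'
from cell import *
import cv2,numpy as np
for n in ("top","side"):
    p,d=capture(n); cv2.imwrite(f"pics/{n}0.png",cv2.resize(p,(800,600),interpolation=cv2.INTER_CUBIC)); np.savez(f"pics/{n}0.npz",p=p,d=d); print(n,calibration(n))
E
```

```text
pics
top {'fx': 351.7709155410725, 'fy': 351.7709155410725, 'cx': 251.4091332113315, 'cy': 190.97333775064712, 'k1': -0.07707646759031961, 'rvec': array([ 2.18408613, -2.1390563 ,  0.19067683]), 'tvec': array([-0.01841771,  0.51602607,  1.08391877])}
side {'fx': 440.6116957357227, 'fy': 440.6116957357227, 'cx': 254.57404132049012, 'cy': 192.2677646275948, 'k1': -0.03837587228196094, 'rvec': array([ 0.15685446, -2.84080555,  1.20885725]), 'tvec': array([0.50748284, 0.10250495, 1.34077781])}
```

View pics/top0.png

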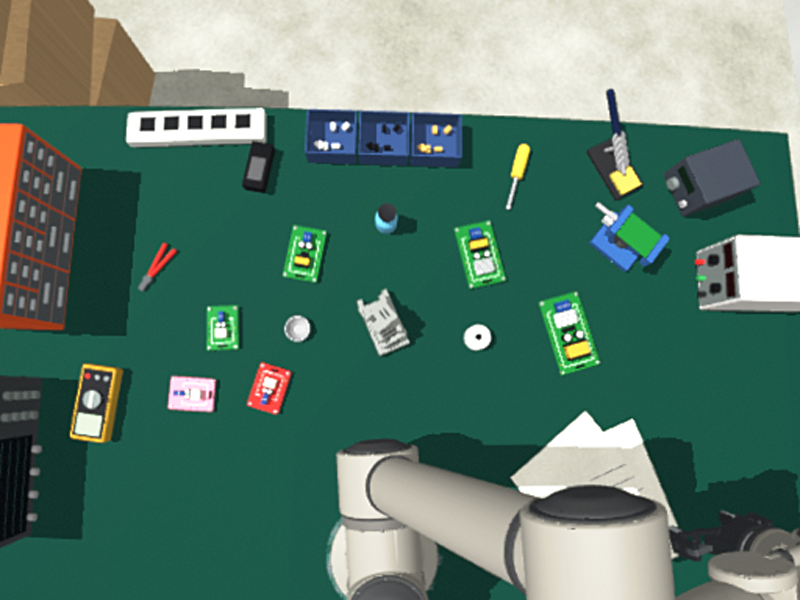

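View pics/side0.png

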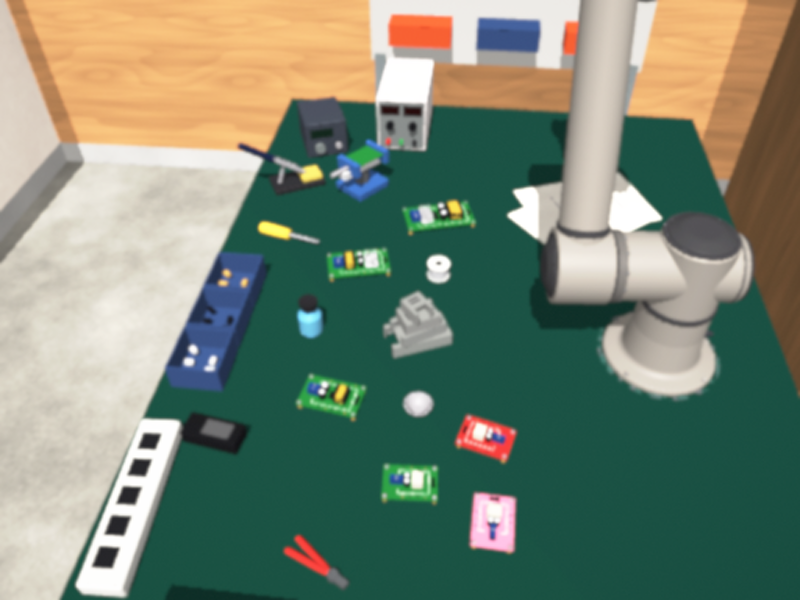

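The top view shows the stack at (384,322), the bottle at (386,218), and green boards: large (568,333), medium (480,254), small (304,253), mini (223,327).

Possible confusions:
- Mini board: green (223,327), pink (192,394), red (268,388). I choose the green one.
- Other boards: the green board in the blue vice (635,233), which I will ignore.

Next come metric close-ups.

```bash
cat > h.py <<'E'
import numpy as np, cv2
from cell import calibration
def cam(n):
    c=calibration(n); R=cv2.Rodrigues(np.array(c["rvec"]))[0]; return c,R,np.array(c["tvec"])
def proj(n,P):
    c,R,t=cam(n); Q=np.asarray(P).reshape(-1,3)@R.T+t
    x=Q[:,0]/Q[:,2]; y=Q[:,1]/Q[:,2]; s=1+c["k1"]*(x*x+y*y)
    return np.c_[c["fx"]*x*s+c["cx"],c["fy"]*y*s+c["cy"]]
def cloud(n,d):
    c,R,t=cam(n); v,u=np.mgrid[:d.shape[0],:d.shape[1]]
    D=np.array([c["k1"],0,0,0.])
    # model: distorted = r*(1+k1 r^2), same as OpenCV
    K=np.array([[c["fx"],0,c["cx"]],[0,c["fy"],c["cy"]],[0,0,1]])
    q=cv2.undistortPoints(np.c_[u.ravel(),v.ravel()].astype(np.float64)[:,None],K,D)[:,0]
    C=np.c_[q,np.ones(len(q))]*d.reshape(-1,1)
    return ((C-t)@R).reshape(*d.shape,3)
def ortho(n,img,cx,cy,z,half=.1,N=300):
    """up = +x, left = +y; returns NxN view"""
    i=np.arange(N); s=2*half/N
    X,Y=np.meshgrid(cx+half-(i+.5)*s,cy+half-(i+.5)*s,indexing="ij")
    m=proj(n,np.stack([X,Y,np.full_like(X,z)],-1)).reshape(N,N,2).astype(np.float32)
    return cv2.remap(img,m[...,0],m[...,1],cv2.INTER_CUBIC)
E
python3 - <<'E'
from h import *
f=np.load("pics/top0.npz");p,d=f["p"],f["d"]; W=cloud("top",d)
at=lambda u,v:W[int(v/1.5625),int(u/1.5625)]
b={k:at(*uv) for k,uv in dict(large=(568,345),medium=(480,254),small=(304,253),mini=(223,327),bottle=(386,212),stack=(384,322)).items()}
hsv=cv2.cvtColor(p,cv2.COLOR_BGR2HSV)
tiles=[]
for k,P in b.items():
    print(k,P.round(3))
    if k in("bottle",):continue
    if k!="stack":
        o=ortho("top",p,P[0],P[1],.012); h=cv2.cvtColor(o,cv2.COLOR_BGR2HSV)
        hue=np.median(h[...,0][150-20:150+20,:]); 
        m=((h[...,0]>50)&(h[...,0]<76)&(h[...,1]>140)&(h[...,2]>110)).astype(np.uint8)
        m=cv2.morphologyEx(m,cv2.MORPH_OPEN,np.ones((3,3)))
        n,l,s,c=cv2.connectedComponentsWithStats(cv2.morphologyEx(m,cv2.MORPH_CLOSE,np.ones((25,25))))
        j=1+s[1:,4].argmax(); r=cv2.minAreaRect(np.argwhere(l==j)[:,::-1].astype(np.float32))
        cv2.polylines(o,[cv2.boxPoints(r).astype(int)],True,(0,0,255))
        px=.2/300; print("  rect xy",P[0]+.1-r[0][1]*px,P[1]+.1-r[0][0]*px,"size mm",np.array(r[1])*px*1e3,"ang",r[2])
    else: o=ortho("top",p,P[0],P[1],.06,half=.1)
    tiles.append(o)
tiles.append(ortho("top",p,b["stack"][0],b["stack"][1],.104,half=.05))
cv2.imwrite("pics/t1.png",cv2.resize(np.vstack([np.hstack(tiles[:3]),np.hstack(tiles[3:])]),(800,533)))
# stack layers
S=W[(abs(W[...,0]-b["stack"][0])<.1)&(abs(W[...,1]-b["stack"][1])<.09)&(W[...,2]>.012)]
print(np.histogram(S[:,2],bins=np.arange(.012,.12,.004)))
E
```

```text
large [ 0.431 -0.369  0.033]
  rect xy 0.45956013961614184 -0.3796894220905488 size mm [167.96610514  92.84306844] ang 73.7059555053711
medium [ 0.623 -0.192  0.008]
  rect xy 0.6214798256858032 -0.18971546113441928 size mm [137.6588033   83.44807943] ang 75.71890258789062
small [0.614 0.182 0.015]
  rect xy 0.6129227291521999 0.18132673623349516 size mm [ 74.77620951 116.39474487] ang 8.85200309753418
mini [0.453 0.344 0.012]
  rect xy 0.45264495580619385 0.3445862811812709 size mm [94.30756632 67.49118042] ang 86.633544921875
bottle [0.688 0.011 0.078]
stack [0.461 0.013 0.1  ]
(array([  3,   2,  30, 122,  32,   3,   4,   1,   8, 103,  66,   5,   1,
         2,   1,  26, 105,  15,   1,   1,   3,   9,  99,  84,   1,   0]), array([0.012, 0.016, 0.02 , 0.024, 0.028, 0.032, 0.036, 0.04 , 0.044,
       0.048, 0.052, 0.056, 0.06 , 0.064, 0.068, 0.072, 0.076, 0.08 ,
       0.084, 0.088, 0.092, 0.096, 0.1  , 0.104, 0.108, 0.112, 0.116]))
```

View pics/t1.png

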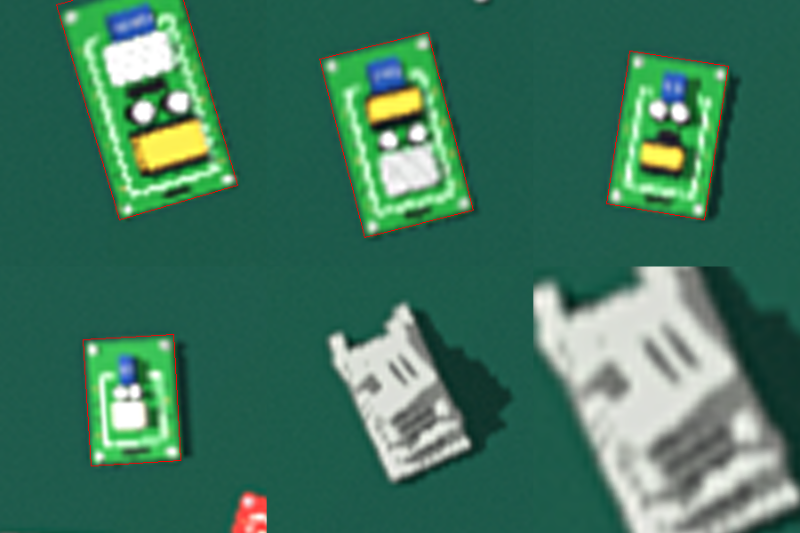

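Boards confirmed: all four blue blocks are at the upper (+x) end. Now a closer look at the stack layers.

Run:
```python
from h import *
f=np.load("pics/top0.npz");p,d=f["p"],f["d"]; W=cloud("top",d)
o=ortho("top",p,.452,-.376,.012,half=.12,N=480);h=cv2.cvtColor(o,cv2.COLOR_BGR2HSV)
m=((h[...,0]>50)&(h[...,0]<76)&(h[...,1]>140)&(h[...,2]>110)).astype(np.uint8)
m=cv2.morphologyEx(m,cv2.MORPH_OPEN,np.ones((3,3)))
n,l,s,c=cv2.connectedComponentsWithStats(cv2.morphologyEx(m,cv2.MORPH_CLOSE,np.ones((30,30))))
j=1+s[1:,4].argmax(); r=cv2.minAreaRect(np.argwhere(l==j)[:,::-1].astype(np.float32))
print("large",.452+.12-r[0][1]*.0005,-.376+.12-r[0][0]*.0005,np.array(r[1])/2,r[2])
cx,cy=.461,.013
N=400;tiles=[]
for n in("top","side"):
    g=np.load(f"pics/{n}0.npz"); tiles.append(ortho(n,g["p"],cx,cy,.06,half=.1,N=N))
H=np.full((N,N,3),0,np.uint8)
from numpy import concatenate as cc
Ws=cloud("side",np.load("pics/side0.npz")["d"])
for n,w in(("top",W),("side",Ws)):
    for k,(z,L) in enumerate(((.026,"large"),(.052,"medium"),(.078,"small"),(.104,"mini"))):
        S=w[(abs(w[...,0]-cx)<.1)&(abs(w[...,1]-cy)<.1)&(abs(w[...,2]-z)<.007)]
        r=cv2.minAreaRect((S[:,:2]*1e3).astype(np.float32)); print(n,L,len(S),np.round(r[0],1),np.round(r[1],1),round(r[2],1))
col=[(255,80,80),(80,255,80),(80,80,255),(0,255,255)]
T=[H.copy(),H.copy()]
for t,w in zip(T,(W,Ws)):
    S=w[(abs(w[...,0]-cx)<.1)&(abs(w[...,1]-cy)<.1)&(w[...,2]>.015)]
    for q in S:
        k=int(np.clip(round(q[2]/.026-1),0,3)); 
        cv2.circle(t,(int((cy+.1-q[1])/.2*N),int((cx+.1-q[0])/.2*N)),3,col[k] if abs(q[2]-(k+1)*.026)<.007 else (90,90,90),-1)
cv2.imwrite("pics/t2.png",cv2.resize(np.vstack([np.hstack(tiles),np.hstack(T)]),(600,600)))
```

```text
large 0.45677089691162115 -0.3808875427246094 [163.33952332  92.27729034] 73.22877502441406
top large 185 [472.2  12.9] [120.2  66. ] 24.3
top medium 181 [471.   13.5] [93.7 58.1] 32.9
top small 148 [469.5  17. ] [71.3 54.2] 29.0
top mini 193 [473.6  18.2] [42.  49.8] 40.0
side large 227 [471.1  14.8] [121.   72.6] 22.9
side medium 148 [468.8  16.2] [96.6 58.6] 29.1
side small 192 [469.2  18.7] [73.6 51.6] 28.5
side mini 168 [472.2  18.8] [45.2 52.9] 41.9
```

View pics/t2.png

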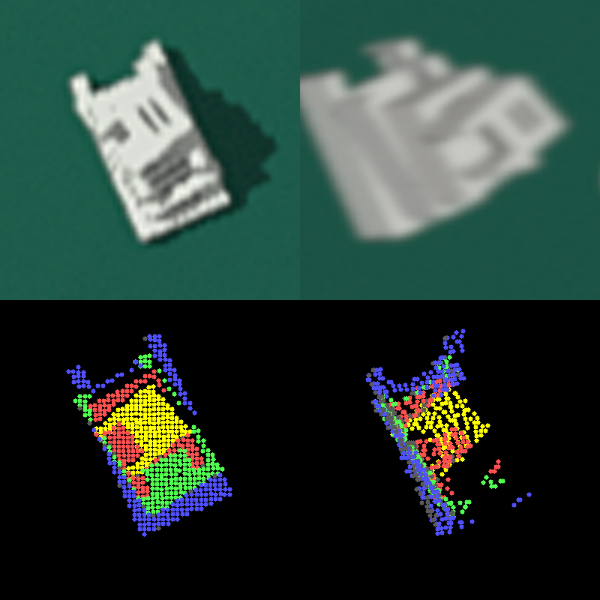

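Rim levels are 0/26/52/78 mm. In the layer map, large and medium have their cut-outs at the upper end. Small has its cut-out at the lower end (medium shows through near (165,480)). Mini has its cut-out at lower left (small shows through near (122,442)). A template fit will confirm this.

```bash
cat >> h.py <<'E'
from scipy.optimize import minimize
from scipy.spatial.transform import Rotation as Ro
DIM=dict(large=(.120,.066,.046),medium=(.094,.058,.038),small=(.072,.050,.032),mini=(.050,.042,.026))
BOARD=dict(large=(.4568,-.3809,16.8),medium=(.6215,-.1897,14.3),small=(.6129,.1813,-8.85),mini=(.4526,.3446,3.4))
def fit(W,L,ztop,c=(.471,.015),yaws=range(0,360,15)):
    """cover pose (x,y,yaw deg) from cloud; layer points should lie in the footprint, lower ones outside"""
    a,b,w=DIM[L]; P=W[(np.hypot(W[...,0]-c[0],W[...,1]-c[1])<.09)&(abs(W[...,2])<.2)]
    A=P[abs(P[:,2]-ztop)<.006]; B=P[P[:,2]<ztop-.012]
    def sd(q,P):
        t=np.radians(q[2]); dx,dy=P[:,0]-q[0],P[:,1]-q[1]
        x=np.cos(t)*dx+np.sin(t)*dy; y=-np.sin(t)*dx+np.cos(t)*dy
        box=np.maximum(abs(x)-a/2,abs(y)-b/2); notch=np.maximum(abs(x-a/2)-.016,abs(y)-w/2)
        return np.maximum(box,-notch)
    s=lambda v:1/(1+np.exp(-np.clip(v/.0012,-30,30)))
    f=lambda q:s(sd(q,A)).sum()+s(-sd(q,B)).sum()
    c0=np.r_[np.median(A[:,:2],0)] if len(A) else c
    g=sorted((f((c[0]+dx,c[1]+dy,y)),c[0]+dx,c[1]+dy,y) for y in yaws for dx in(-.01,0,.01) for dy in(-.01,0,.01))
    r=[minimize(f,k[1:],method="Nelder-Mead",options=dict(initial_simplex=np.array(k[1:])+np.r_[[[0,0,0]],np.diag([.006,.006,8])])) for k in g[:12]]
    r=sorted(r,key=lambda k:k.fun); return r[0].x,[(round(k.fun,1),k.x.round(3)) for k in r[:1]+[k for k in r if abs((k.x[2]-r[0].x[2]+180)%360-180)>40][:1]]
quat=lambda psi:Ro.from_euler("ZX",[psi,180],degrees=True).as_quat()
E
python3 - <<'E'
from h import *
from cell import *
W=cloud("top",np.load("pics/top0.npz")["d"])
for k,L in enumerate(DIM): 
    z=.026*(k+1); x,r=fit(W,L,z); print(L,r)
    for o in (0,180,-180):
        a=solve_ik([x[0],x[1],.33],quat(x[2]+o)); b=solve_ik([*BOARD[L][:2],.33],quat(BOARD[L][2]+o))
        print("  ",o,None if a is None else np.round(a,2),None if b is None else np.round(b,2))
E
```

```text
large [(np.float64(45.4), array([4.730e-01, 1.300e-02, 2.418e+01])), (np.float64(92.2), array([4.60000e-01, 7.00000e-03, 2.03999e+02]))]
   0 [-0.14  0.33  1.77 -0.    1.04  1.01] [-0.82  0.53  1.43 -0.    1.18  0.45]
   180 [-0.14  0.33  1.77  0.    1.04 -2.13] [-0.82  0.53  1.43  0.    1.18 -2.69]
   -180 [-0.14  0.33  1.77  0.    1.04 -2.13] [-0.82  0.53  1.43  0.    1.18 -2.69]
medium [(np.float64(40.7), array([4.7200e-01, 1.3000e-02, 3.3027e+01])), (np.float64(79.9), array([4.60000e-01, 5.00000e-03, 2.12732e+02]))]
   0 [-0.14  0.33  1.78 -0.    1.04  0.86] [-0.41  0.63  1.25 -0.    1.26  0.91]
   180 [-0.14  0.33  1.78  0.    1.04 -2.28] [-0.41  0.63  1.25  0.    1.26 -2.23]
   -180 [-0.14  0.33  1.78  0.    1.04 -2.28] [-0.41  0.63  1.25  0.    1.26 -2.23]
small [(np.float64(39.8), array([4.72000e-01, 1.50000e-02, 2.09022e+02])), (np.float64(75.5), array([4.8600e-01, 2.2000e-02, 2.7298e+01]))]
   0 [-0.13  0.33  1.77  0.    1.04 -2.21] [ 0.17  0.61  1.29 -0.    1.24  1.89]
   180 [-0.13  0.33  1.77 -0.    1.04  0.93] [ 0.17  0.61  1.29  0.    1.24 -1.25]
   -180 [-0.13  0.33  1.77 -0.    1.04  0.93] [ 0.17  0.61  1.29  0.    1.24 -1.25]
mini [(np.float64(39.8), array([4.75000e-01, 1.80000e-02, 1.29494e+02])), (np.float64(66.6), array([4.84000e-01, 7.00000e-03, 3.09727e+02]))]
   0 [-0.12  0.33  1.77  0.    1.04 -0.81] [ 0.52  0.49  1.51 -0.    1.14  2.03]
   180 [-0.12  0.33  1.77 -0.    1.04  2.33] [ 0.52  0.49  1.51  0.    1.14 -1.11]
   -180 [-0.12  0.33  1.77 -0.    1.04  2.33] [ 0.52  0.49  1.51  0.    1.14 -1.11]
```

```bash
cat > job.py <<'E'
from h import *
from cell import *
H=.179
def pick(L,x,y,yaw,rim,o=0,up=.33):
    grip(.085,40)
    goto([x,y,max(up,rim+H+.05)],quat(yaw+o)); movel([x,y,rim+H],.1)
    f0=np.array(current_wrist_force()); print("touch dF",f0.round(1))
    grip(DIM[L][1]-.01,40); print(L,"width",current_width(),"finger",current_finger_force())
    movel([x,y,rim+H+.012],.04); movel([x,y,max(up,rim+H+.05)],.15); print("lifted width",current_width(),"F",np.round(current_wrist_force(),1))
def place(L,o=0,up=.33,dx=0,dy=0):
    x,y,yaw=BOARD[L]; x+=dx;y+=dy
    goto([x,y,up],quat(yaw+o)); wait(.2); f0=np.array(current_wrist_force())
    movel([x,y,.012+H+.03],.12); z=.012+H+.008; movel([x,y,z],.04)
    while z>.012+H-.004:
        z-=.001; movel([x,y,z],.02); wait(.05); df=np.array(current_wrist_force())-f0
        if df[2]>3: break
    print(L,"stop rim z",round(z-H,4),"dF",df.round(1))
    grip(DIM[L][1]+.012); wait(.2); movel([x,y,z+.06],.12); movel([x,y,up],.25)
def shot(n,name):
    p,d=capture(n); np.savez(f"pics/{name}.npz",p=p,d=d); return p,d
E
python3 - <<'E'
from job import *
pick("mini",.475,.018,129.5,.078)
print(current_clock())
p,d=shot("side","s1"); cv2.imwrite("pics/s1.png",p[120:320,180:400].repeat(3,0).repeat(3,1))
E
```

```text
touch dF [-0.1 -0.4 -1.1]
mini width 0.041404621168347935 finger 40.45292491558939
lifted width 0.041276977444511254 F [-0.5 -0.2 -0.8]
4.9583
```

View pics/s1.png

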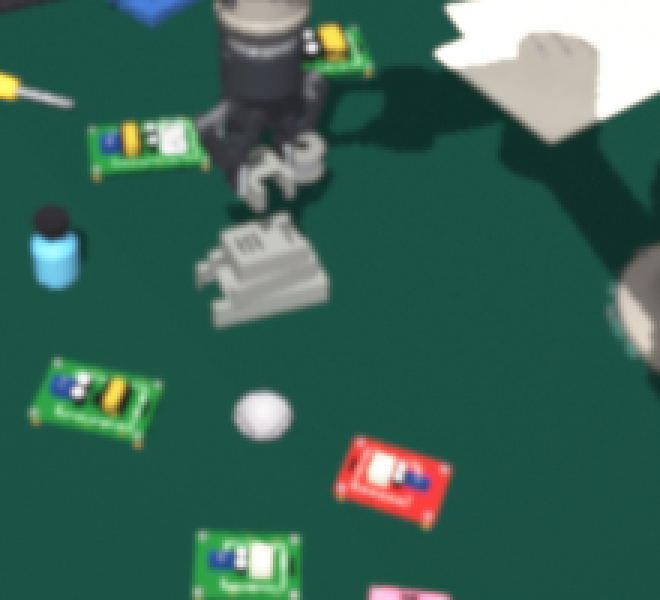

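The mini cover is held level at (280,175), with its notch facing the camera as predicted. The stack below at (265,270) is undisturbed. I will place it.

Run:
```python
from job import *
place("mini"); print(current_clock())
t,d=shot("top","t3"); s,_=shot("side","s3")
x,y,_=BOARD["mini"]
W=cloud("top",d); print(fit(W,"mini",.038,(x,y))[1])
print(fit(W,"small",.078)[1],fit(W,"medium",.052)[1])
cv2.imwrite("pics/t3.png",np.hstack([ortho("top",t,x,y,.03,half=.08,N=400),cv2.resize(s[280:340,230:290],(400,400))]))
```

```text
mini stop rim z 0.012 dF [-2.2 -0.5  7.3]
13.375
[(np.float64(33.8), array([0.456, 0.346, 3.297])), (np.float64(50.3), array([ 0.453,  0.349, 93.244]))]
[(np.float64(45.7), array([4.72000e-01, 1.50000e-02, 2.09117e+02])), (np.float64(80.4), array([4.8500e-01, 2.2000e-02, 2.7804e+01]))] [(np.float64(41.5), array([4.7200e-01, 1.3000e-02, 3.3195e+01])), (np.float64(80.5), array([4.60000e-01, 5.00000e-03, 2.13789e+02]))]
```

View pics/t3.png

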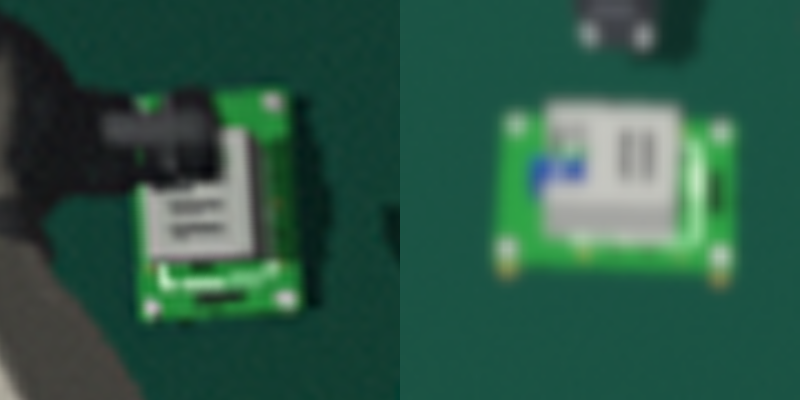

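Mini is seated flat with the blue block visible in the notch (right view, (560,172)), shifted perhaps 3–5 mm toward +x. I will check it with an unobstructed view after the next pick.

```bash
cat >> job.py <<'E'
def check(L,d,t):
    """cover pose vs board pose, both from picture t / depth d"""
    x,y,_=BOARD[L]; c=fit(cloud("top",d),L,.038,(x,y))[1][0]
    o=ortho("top",t,x,y,.012,half=.12,N=480);h=cv2.cvtColor(o,cv2.COLOR_BGR2HSV)
    m=((h[...,0]>50)&(h[...,0]<76)&(h[...,1]>140)&(h[...,2]>110)).astype(np.uint8)
    m=cv2.morphologyEx(m,cv2.MORPH_OPEN,np.ones((3,3)))
    l,s=cv2.connectedComponentsWithStats(cv2.morphologyEx(m,cv2.MORPH_CLOSE,np.ones((45,45))))[1:3]
    r=cv2.minAreaRect(np.argwhere(l==1+s[1:,4].argmax())[:,::-1].astype(np.float32))
    print(L,"cover",c,"board",round(x+.12-r[0][1]*.0005,4),round(y+.12-r[0][0]*.0005,4),np.round(np.array(r[1])/2,1),round(r[2],1))
E
python3 - <<'E'
from job import *
pick("small",.472,.015,209.1,.052,180)
t,d=shot("top","t4"); check("mini",d,t)
x,y,_=BOARD["mini"]; A=ortho("top",t,x,y,.012,half=.08,N=400)
place("small",180); print(current_clock())
t,d=shot("top","t5"); s,_=shot("side","s5"); check("small",d,t); check("mini",d,t)
print(fit(cloud("top",d),"medium",.052)[1])
x,y,_=BOARD["small"]
cv2.imwrite("pics/t5.png",np.hstack([A,cv2.resize(s[225:285,180:240],(400,400))]))
E
```

```text
touch dF [-0.3  0.7  1. ]
small width 0.04902888855805983 finger 41.28401979804039
lifted width 0.04898314877511694 F [-0.2  0.5 -0.3]
mini cover (np.float64(43.5), array([0.456, 0.346, 3.253])) board 0.4525 0.3449 [93.1 66.8] 86.2
small stop rim z 0.012 dF [-1.2 -1.8  5.6]
25.7833
small cover (np.float64(4.6), array([  0.608,   0.192, 154.15 ])) board 0.6437 0.2101 [ 2.8 12.1] 13.2
mini cover (np.float64(14.1), array([4.56000e-01, 3.48000e-01, 3.62899e+02])) board 0.4186 0.3674 [23.  14.5] 90.0
[(np.float64(49.3), array([4.7200e-01, 1.3000e-02, 3.2873e+01])), (np.float64(92.8), array([4.60000e-01, 5.00000e-03, 2.12824e+02]))]
```

View pics/t5.png

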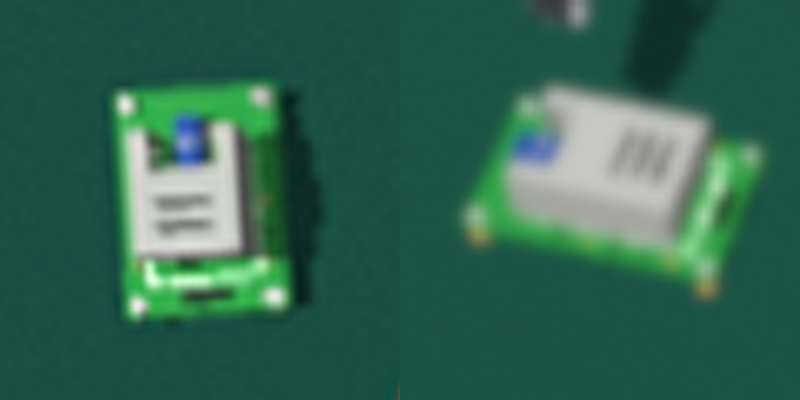

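Both covers are seated with the blocks in their notches. Before the next placements I will check the outline centre against the board centre in the first picture.

Run:
```python
from h import *
p=np.load("pics/top0.npz")["p"]; tiles=[]
for L,(x,y,yaw) in BOARD.items():
    N=400;i=(np.arange(N)-N/2+.5)*.0005; t=np.radians(yaw)
    bx,by=np.meshgrid(-i,-i,indexing="ij")
    P=np.stack([x+np.cos(t)*bx-np.sin(t)*by,y+np.sin(t)*bx+np.cos(t)*by,0*bx+.012],-1)
    m=proj("top",P).reshape(N,N,2).astype(np.float32); o=cv2.remap(p,m[...,0],m[...,1],cv2.INTER_CUBIC)
    a,b,_=DIM[L]
    w=o.min(2).astype(float)
    # end line: rows near -x end; side lines: columns near +-y
    sel=lambda prof,c:(np.arange(N)[c-14:c+15]*(q:=np.clip(prof[c-14:c+15]-np.percentile(prof[c-14:c+15],40),0,None))).sum()/q.sum()
    r=int(N/2+a/2/.0005); cl=int(N/2-b/2/.0005); cr=int(N/2+b/2/.0005)
    R=sel(w[:,N//2-int(.3*b/.0005):N//2+int(.3*b/.0005)].mean(1),r)
    s=slice(N//2-10,N//2+int(.4*a/.0005)); l_,r_=sel(w[s].mean(0),cl),sel(w[s].mean(0),cr)
    print(L,"-x line at",round((N/2-R)*.5,1),"exp",-a*500,"| y lines",round((N/2-l_)*.5,1),round((N/2-r_)*.5,1),"exp",b*500)
    cv2.rectangle(o,(cl,int(N/2-a/2/.0005)),(cr,r),(0,0,255),1); tiles.append(o[:, 100:300])
cv2.imwrite("pics/o.png",np.hstack(tiles))
for k in ("top",): c,R,t=cam(k); print(-R.T@t)
```

```text
large -x line at -64.8 exp -60.0 | y lines 33.5 -32.9 exp 33.0
medium -x line at -44.9 exp -47.0 | y lines 28.6 -28.9 exp 29.0
small -x line at -40.5 exp -36.0 | y lines 24.6 -25.9 exp 25.0
mini -x line at -23.5 exp -25.0 | y lines 20.0 -22.5 exp 21.0
[0.35545533 0.02692624 1.14648528]
```

View pics/o.png

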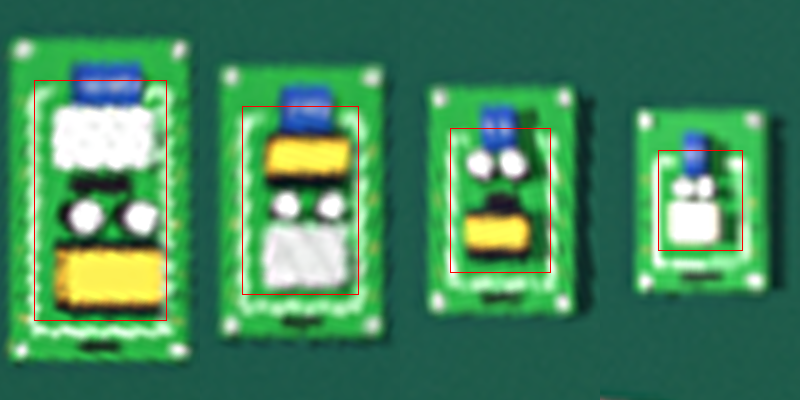

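The outline sits about 5 mm toward −x of each board's centre: end lines are at rows 330/306/282/264 against the red rectangles at 320/294/272/250, and the block positions agree. I will correct the targets, including the ~2.7 mm camera-to-robot offset in x. Medium and large go next, then I will re-seat mini and small.

```bash
cat >> h.py <<'E'
BOARD={L:(x-.005*np.cos(np.radians(w)),y-.005*np.sin(np.radians(w)),w) for L,(x,y,w) in BOARD.items()}  # outline centres, camera coords
C=np.array([.0027,.0014])  # camera minus robot
E
python3 - <<'E'
from job import *
pick("medium",.472-C[0],.013-C[1],33.0,.026)
place("medium",dx=-C[0],dy=-C[1]); print(current_clock())
t,d=shot("top","t6"); W=cloud("top",d)
x=fit(W,"large",.026)[1]; print(x); x=x[0][1]
pick("large",x[0]-C[0],x[1]-C[1],x[2],.0)
t,d=shot("top","t7"); W=cloud("top",d)
for L in("mini","small","medium"): print(L,fit(W,L,.038,BOARD[L][:2])[1][0],"target",np.round(BOARD[L],4))
cv2.imwrite("pics/t7.png",np.hstack([ortho("top",t,*BOARD[L][:2],.012,half=.08,N=260) for L in("mini","small","medium")]))
E
```

```text
touch dF [-0.4  0.3  0.1]
medium width 0.05704945013971988 finger 42.635053396224976
lifted width 0.0568306337025812 F [ 0.4  0.2 -0.4]
medium stop rim z 0.012 dF [-2.1  0.7  6. ]
38.1333
[(np.float64(35.1), array([4.7400e-01, 1.3000e-02, 2.4456e+01])), (np.float64(61.0), array([4.60000e-01, 7.00000e-03, 2.03995e+02]))]
touch dF [-0.9 -0.7 -0.8]
large width 0.0649734195536263 finger 44.29925948381424
lifted width 0.06518686566527598 F [-0.5 -0.9 -0.8]
mini (np.float64(48.6), array([4.56000e-01, 3.46000e-01, 3.64602e+02])) target [0.4476 0.3443 3.4   ]
small (np.float64(51.5), array([6.14000e-01, 1.82000e-01, 3.51002e+02])) target [ 0.608   0.1821 -8.85  ]
medium (np.float64(63.5), array([ 0.616, -0.194, 13.855])) target [ 0.6167 -0.1909 14.3   ]
```

View pics/t7.png

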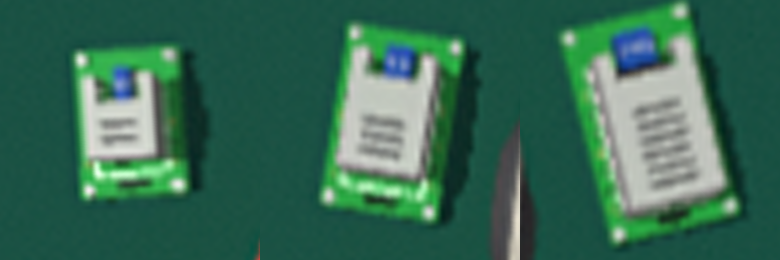

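Medium is centred in x to about 1 mm and about 3 mm off in y. Mini is 8 mm and small 6 mm too far toward +x (their lower outline lines are visible), so both will be re-seated after placing large.

Run:
```python
from job import *
place("large",dx=-C[0],dy=.0015)
for L,m,o,c in(("small",(.614,.182,-8.9),180,(.0015,0)),("mini",(.456,.346,3.4),0,(.0027,.0014))):
    pick(L,m[0]-c[0],m[1]-c[1],m[2],.012,o,up=.26)
    place(L,o,up=.26,dx=-c[0],dy=-c[1])
movel([*current_eef_pos()[:2],.35],.25); goto([.3,-.3,.4],quat(0))
print(current_clock())
t,d=shot("top","t8"); W=cloud("top",d); s,_=shot("side","s8")
for L in BOARD: print(L,fit(W,L,.038,BOARD[L][:2])[1][0],"target",np.round(BOARD[L],4))
cv2.imwrite("pics/t8.png",np.vstack([np.hstack([ortho("top",t,*BOARD[L][:2],.012,half=.095,N=200) for L in BOARD]),cv2.resize(s[110:340,110:340],(800,400))]))
```

```text
large stop rim z 0.012 dF [-2.4  1.   6.4]
touch dF [ 1.2  0.5 -0.2]
small width 0.04904134045685807 finger 41.496136486530304
lifted width 0.049437514351502926 F [ 0.2 -0.5 -1.3]
small stop rim z 0.012 dF [-2.5 -0.2  6.2]
touch dF [ 0.  -0.8  0.1]
mini width 0.041339737731218816 finger 40.35812356509268
lifted width 0.04100776227137642 F [-0.2 -0.3 -1.7]
mini stop rim z 0.012 dF [-0.9 -1.2  5.5]
74.125
large (np.float64(89.2), array([ 0.45 , -0.383, 16.961])) target [ 0.452  -0.3823 16.8   ]
medium (np.float64(63.9), array([ 0.616, -0.194, 13.995])) target [ 0.6167 -0.1909 14.3   ]
small (np.float64(47.8), array([6.07000e-01, 1.83000e-01, 3.51967e+02])) target [ 0.608   0.1821 -8.85  ]
mini (np.float64(47.6), array([4.47000e-01, 3.43000e-01, 3.62668e+02])) target [0.4476 0.3443 3.4   ]
```

View pics/t8.png

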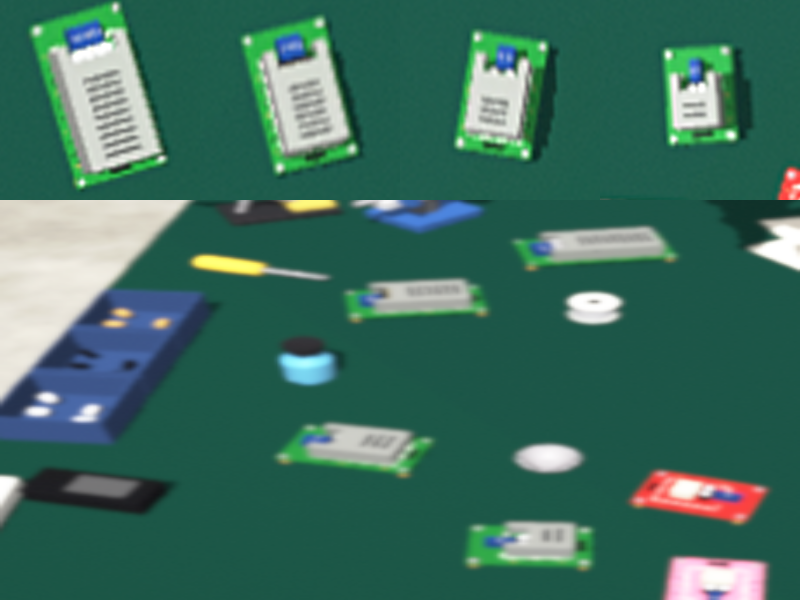

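All four covers sit on their outlines with the blocks in the notches, within about 3 mm, and the bottle is standing. A quick flatness check, then I hand in.

Run:
```python
from job import *
W=cloud("top",np.load("pics/t8.npz")["d"]); ok=True
for L,(x,y,w) in BOARD.items():
    S=W[(np.hypot(W[...,0]-x,W[...,1]-y)<DIM[L][0]/2)&(abs(W[...,2]-.038)<.008)]
    g=np.linalg.lstsq(np.c_[S[:,:2]-[x,y],np.ones(len(S))],S[:,2],rcond=None)[0]; print(L,len(S),g.round(4)); ok&=np.hypot(*g[:2])<.05 and abs(g[2]-.038)<.003
if ok: print(hand_in())
```

```text
large 665 [ 0.0006 -0.0064  0.0372]
medium 413 [-0.0079 -0.0036  0.0369]
small 274 [-0.0133  0.0165  0.0369]
mini 142 [-0.0094  0.0191  0.0376]
the job is handed in; nothing more can be done
None
```

All four covers are seated flat on their own boards, each within about 3 mm of its outline with the cut-out over the terminal block; the bottle was left untouched, and I handed the job in without a verdict being returned.

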